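Two repair kits at the radio bench

TASK

Make up two repair kits from the parts on the bench: the large heat sink, the tall capacitor and the large control knob go in the rectangular tray, and the ring coil and the short capacitor go in the round dish. Each part must stand on the floor of its container, not on another part or on the rim, the same way up as you found it. Leave the small knob and the small heat sink where they are.

Things in the scene. Friction and masses are not known exactly. Their poses are not given: they have to be found in the camera images.
- tray_floor (a point): the amplifier kit's container: shallow open rectangular grey plastic tray, fixed to the bench. Outside 210 mm (x) by 130 mm (y) by 16 mm high; walls and floor 4 mm thick, so inside 202 by 122 mm. This point is the centre of the inner floor's upper face (4 mm above the table); x along the tray's long side, z up
- dish_floor (a point): the tuner kit's container: shallow open round steel dish, fixed to the bench, 168 mm across the rim, 16 mm high, walls 3 mm, floor 4 mm thick; the inner floor is flat and about 154 mm across. This point is the centre of the inner floor's upper face (4 mm above the table); z up
- heatsink_mid (a point): the large heat sink: bare aluminium block with upright fins, 60 mm long (its x, along the fins), 40 mm wide (its y, across the fins, the way to grip it: the outer fins are solid faces), 30 mm high, about 120 g. Stands loose on the table at the start, right way up; this point is its centre, half-way up; z up.
- tall_capacitor_mid (a point): the tall capacitor: upright black can, 36 mm diameter, 62 mm high, aluminium disc and two 3 mm brass terminals on top (not counted in the height), about 90 g. Stands loose on the table at the start, right way up; this point is its centre, half-way up; z up.
- short_capacitor_mid (a point): the short capacitor: like the tall one, 36 mm diameter but only 30 mm high, about 50 g. Stands loose on the table at the start, right way up; this point is its centre, half-way up; z up.
- big_knob_mid (a point): the large control knob: black, round, with an aluminium disc on top; 40 mm diameter body on a 48 mm diameter, 5 mm high skirt at its foot; 27 mm high in all, about 50 g. Stands loose on the table at the start, right way up; this point is its centre, half-way up; z up.
- coil_mid (a point): the ring coil: ring lying flat, wound with copper wire, 52 mm outside diameter (over the wire up to 53 mm), 22 mm hole, 24 mm high, about 80 g; to be gripped across its outside. Stands loose on the table at the start, right way up; this point is its centre, half-way up; z up.
- small_knob_mid (a point): the small control knob: like the large one, 22 mm diameter body on a 28 mm skirt, 19 mm high, 20 g. Not wanted in any kit. Stands loose on the table at the start, right way up; this point is its centre, half-way up; z up.
- small_heatsink_mid (a point): the small heat sink: like the large one, 34 mm long (x), 24 mm wide (y), 20 mm high, 40 g. Not wanted in any kit. Stands loose on the table at the start, right way up; this point is its centre, half-way up; z up.
Mind the look-alikes: they are no part of the job. What is shaped like the part that bears big_knob_mid but blue is not meant. What is shaped like the part that bears short_capacitor_mid but green or yellow is not meant.

How it is judged:
At the end, for the whole second after the job is handed in: Each part stands on the floor of its own container (centre inside it, height within 5 mm of resting flat, tilt under 0.15 rad), released and at rest; the small knob and small heat sink are within 20 mm of where they began (z of heatsink_mid in the frame of tray_floor between 0.01 and 0.02 m and angle between each of heatsink_mid, tall_capacitor_mid, big_knob_mid, coil_mid, short_capacitor_mid's own z axis and vertical below 0.15 rad and linear speed of each of heatsink, tall_capacitor, big_knob, coil, short_capacitor below 0.02 m/s and x of heatsink_mid in the frame of tray_floor between -0.095 and 0.095 m and y of heatsink_mid in the frame of tray_floor between -0.055 and 0.055 m and z of tall_capacitor_mid in the frame of tray_floor between 0.026 and 0.036 m and x of tall_capacitor_mid in the frame of tray_floor between -0.095 and 0.095 m and y of tall_capacitor_mid in the frame of tray_floor between -0.055 and 0.055 m and z of big_knob_mid in the frame of tray_floor between 0.0085 and 0.0185 m and x of big_knob_mid in the frame of tray_floor between -0.095 and 0.095 m and y of big_knob_mid in the frame of tray_floor between -0.055 and 0.055 m and z of coil_mid in the frame of dish_floor between 0.007 and 0.017 m and horizontal distance between each of coil_mid, short_capacitor_mid and dish_floor below 0.068 m and z of short_capacitor_mid in the frame of dish_floor between 0.01 and 0.02 m and distance of each of small_knob_mid, small_heatsink_mid from where it was at the start of the episode below 0.02 m); the robot touches nothing.
It fails at once if the small knob is pushed or carried away from its place (over 20 mm) (distance of small_knob_mid from where it was at the start of the episode above 0.02 m).
It fails at once if the small heat sink is pushed or carried away from its place (over 20 mm) (distance of small_heatsink_mid from where it was at the start of the episode above 0.02 m).
It also fails if it takes over 128 s, if anything falls off the work surface, if the arm or the gripper's body presses on something with over 40 N, if the wrist force passes 120 N, or if a joint passes its speed limit or range.

ROBOT

A 7-joint arm with a two-finger parallel gripper is mounted at the origin on the work surface. World frame = base frame: x ahead of the robot, y to its left, z up, the work surface at z = 0. Lengths are in m, angles in rad, forces in N, time in s.
With the tool pointing down it reaches from about 0.425 to 0.975 m from the base axis. Payload 16.7 kg.
Tool frame: the origin (TCP) lies at the very end of the fingers, on their centre line; the grasp point (between the pads) lies 19 mm behind it (r.grasp_offset is the distance from the TCP to the grasp point, in m); x points along the fingers, z is the direction in which the jaws open and shut, and the axes are right-handed (so a half turn about x gives the same grasp; the last joint's range is limited). The gripper opens to 85 mm and grips with 20 to 120 N. Pads are 22 mm wide; open, the fingers measure 114 mm over their backs; the gripper's body (76 mm by 85 mm) begins 54 mm behind the grasp point. The pads swing forward as they close: fully open they stand 13 mm farther back than shut.
Start: joints at [1.153, 0.426, 0.074, 1.606, -0.034, 1.111, -0.067], TCP at [0.179, -0.651, 0.231] pointing down, gripper open.
Joint ranges: [-2.85, 2.85], [-0.5, 2.14], [-1.23, 1.37], [0.21, 2.46], [-1.02, 4.16], [0.16, 2.05], [-2.73, 2.73]. Speed limits (rad/s): [1.89, 1.89, 2.39, 2.39, 3.01, 3.01, 3.01].

INTERFACE

Orientations are given as a 3x3 rotation matrix whose columns are the frame's x, y, z axes.
In Python, from cell import status, camera, r, find_in gives the robot as it stands.
- The arm moves only by the tool send_rows, never from a script. Its argument "deltas" is a list of rows, each a list of 3 entries, a list of its own where there are three numbers: the shift along the tool's x, y, z in cm, then the turn, a rotation vector about the tool's x, y, z in rad, then the closure, from 0 (fully open) to 1 (shut). A call has 1 to 8 rows; each row shifts and turns the commanded pose from where the row before left it, along the tool's axes as they then stand; what a row does not reach is not made up. A row lasts 1/8 s, in which the tool goes at most 62.5 mm and 10.7 degrees, less where a joint would pass 70% of its speed; a pose out of reach is approached as far as the arm can. A call with a gripper value outside its range is refused whole. The fingers move at their own pace and stop on an object; "grip_force" is the grip in N (left out, the last holds). Time passes only in rows, so rows that do not move let the fingers close. It gives the time, the measured TCP pose, the force and the opening at its end, in the units of the state.
- status.state(): the state, without advancing time (a new reading comes with each control period).
- camera(name): name is "scene" or "top" or "wrist"; returns a dict with "image" (420x560x3 uint8, red, green, blue), "fx", "fy", "cx", "cy" (pixels), "world_to_cam" (4x4, takes a point from world to camera coordinates). Camera axes: x right, y down, z forward; pixel columns grow to the right and rows downward; lengths in m; the calibration is good to about 2 mm. The wrist camera is an equidistant fisheye: a pixel r from the principal point sees the ray r / f radians off the axis. A picture is of the moment at which its call begins. There is no depth.
- r.hand_in(): hands the job in, once; it reports no verdict.
Trained networks look in a picture, given as the dict that the camera call returned (one of the last four; its "shot" number tells which), for a name from the list of things; names that differ only in an ending like _2 or _b are one class to them, and where a whole thing is asked for, a point or a joint stands for the part that bears it (a point fixed in the world has none). Each returns a list of dicts, best first, with "p" (0 to 1); they miss things now and then, are a little off and sometimes report something else, mostly with a low value. They report only what shows in the picture. A call takes as long as a camera call. They do not tell look-alikes from the thing itself.
- find_in(thing, picture): "centre" ([x, y, z] in m, in world coordinates, good to about 4 mm: the middle of the surface that is visible of it).
The state is a dict: "clock": time; "joints": joint angles; "dq": joint speeds; "joint_torque": joint torques, N m; "ee_pos": TCP position; "tcp_rot": TCP orientation; "wrist_force": force on the tool from outside, world axes, zero at the start; "torque": the same for the moment, N m; "grip_width": finger opening in m.
Only numpy, scipy, OpenCV 4.12 (cv2) and the standard library are available. Lean on these libraries where they do the work, as an engineer would, in place of code of your own. Each camera call takes 0.05 s, during which the arm holds its last target.

## Working session

There is one attempt and no reset: what is moved stays moved. The work goes in short steps, Python scripts to look and compute and a tool call to move; the robot and the scene stay as the last step left them, time stands still between calls to the robot, and variables do not carry over. Pictures are saved under pics/ and viewed, and the job is handed in when it is done.

Besides the shell and the picture viewer there is one more tool, called after "Request:" by a JSON object that holds its "fn" and its "kwargs". send_rows: Moves the arm, as the interface text tells. Its arguments: {"type":"object","properties":{"deltas":{"type":"array"},"grip_force":{"type":"number"}},"required":["deltas"]}

```bash
mkdir -p pics; ls; python3 - <<'E'
from cell import status,camera,r,find_in
import cv2
s=status.state();print(s)
for n in("top","scene"):
    c=camera(n);cv2.imwrite(f"pics/{n}0.png",c["image"][:,:,::-1]);print(n,c["fx"],c["fy"],c["cx"],c["cy"],c["world_to_cam"].tolist() if hasattr(c["world_to_cam"],'tolist') else c["world_to_cam"])
    for t in "tray_floor dish_floor heatsink_mid tall_capacitor_mid short_capacitor_mid big_knob_mid coil_mid small_knob_mid small_heatsink_mid".split():
        try: print(t,[([round(float(v),3) for v in d["centre"]],round(d["p"],2)) for d in find_in(t,c)][:6])
        except Exception as e: print(t,e)
E
```

```text
pics
{'clock': 0.0, 'joints': array([ 1.15346364,  0.4267414 ,  0.07385973,  1.60661389, -0.0341029 ,
        1.11080162, -0.067105  ]), 'dq': array([-2.45649944e-04, -2.93239929e-04, -1.58052802e-05, -2.05257474e-03,
        7.27591529e-05,  2.51309961e-04,  1.97630263e-03]), 'joint_torque': array([-1.98664377e-03, -9.49848533e+01,  3.76035959e+00, -4.63526666e+01,
        1.92865479e-02,  1.00480369e-02,  8.76460462e-06]), 'ee_pos': array([ 0.17849109, -0.65054525,  0.23060156]), 'tcp_rot': array([[-4.39011691e-04,  9.64358930e-01,  2.64597169e-01],
       [ 1.22843285e-03,  2.64597515e-01, -9.64358152e-01],
       [-9.99999149e-01, -9.83246487e-05, -1.30081159e-03]]), 'wrist_force': array([-0.54560999, -0.11581874,  1.01052018]), 'torque': array([-0.00154021,  0.00283006, -0.00213709]), 'grip_width': 0.08517157909466981}
top 380.11406631840765 380.11406631840765 279.6323159315134 209.7961330729642 [[0.004241958242694688, -0.9996638408105228, 0.025577551998202087, -0.013930121941504208], [-0.9952913230909232, -0.006697510287043385, -0.09669708132035142, 0.4886309314745032], [0.0968
[... 936 characters left out ...]
-0.3746295427310494], [-0.5215720700398605, -0.1517152061657632, -0.8396100713857679, 1.0356082961614952], [0.0, 0.0, 0.0, 1.0]]
tray_floor [([0.494, -0.312, 0.002], 0.76)]
dish_floor [([0.504, 0.302, 0.003], 0.76)]
heatsink_mid [([0.562, -0.1, 0.028], 0.79), ([0.687, 0.114, 0.013], 0.67)]
tall_capacitor_mid [([0.691, 0.007, 0.065], 0.9)]
short_capacitor_mid [([0.46, -0.004, 0.029], 0.81), ([0.381, -0.097, 0.032], 0.65), ([0.321, -0.139, 0.033], 0.55)]
big_knob_mid [([0.363, 0.001, 0.024], 0.96), ([0.57, 0.005, 0.025], 0.81), ([0.368, 0.107, 0.029], 0.68)]
coil_mid [([0.463, 0.11, 0.023], 0.6)]
small_knob_mid [([0.461, -0.103, 0.015], 0.52)]
small_heatsink_mid [([0.682, 0.111, 0.018], 0.91)]
```

View pics/top0.png

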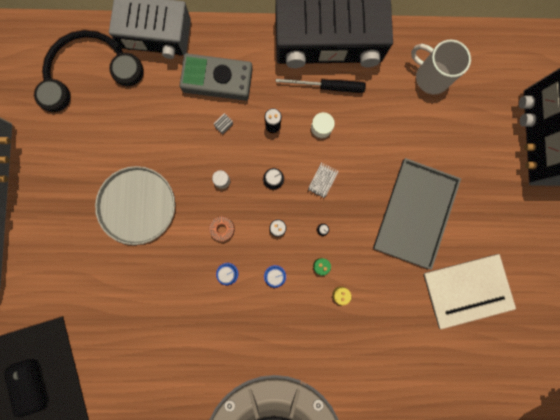

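View pics/scene0.png

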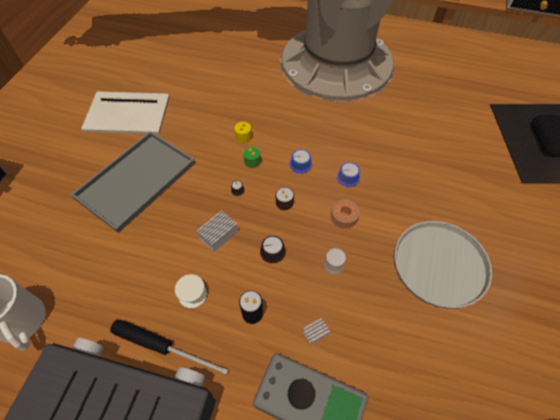

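```bash
python3 - <<'E'
import cv2
a=cv2.imread("pics/top0.png");b=cv2.imread("pics/scene0.png")
cv2.imwrite("pics/topc.png",cv2.resize(a[100:290,200:370],None,fx=3.1,fy=3.1,interpolation=cv2.INTER_CUBIC))
cv2.imwrite("pics/scc.png",cv2.resize(b[110:350,170:370],None,fx=2.5,fy=2.5,interpolation=cv2.INTER_CUBIC))
E
```

```text
(no output)
```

View pics/topc.png

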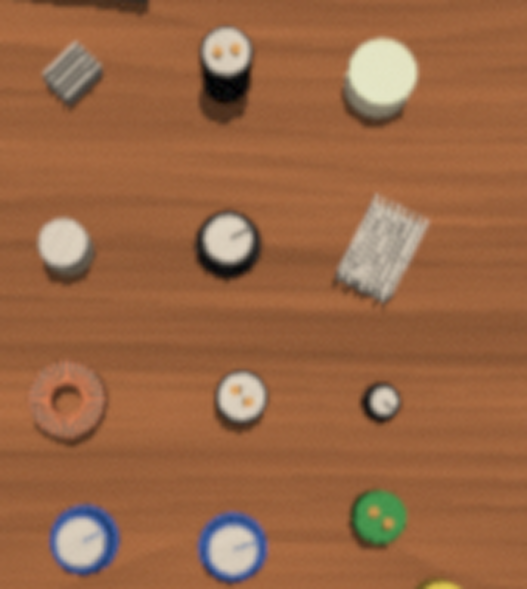

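View pics/scc.png

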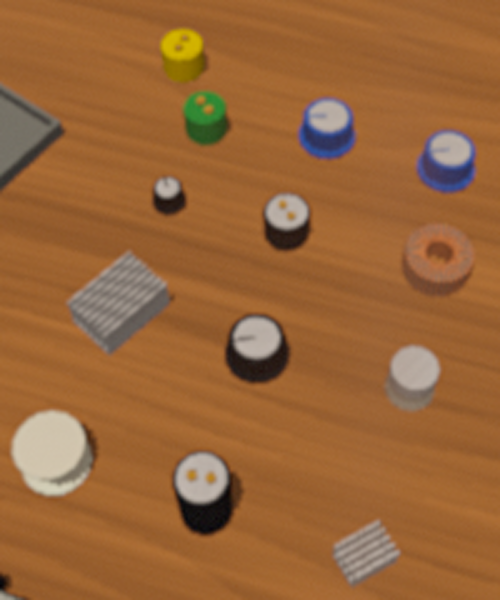

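```bash
cat > h.py <<'E'
import numpy as np
def rp(c,u,v,z):
    T=np.array(c["world_to_cam"]);R=T[:3,:3];t=T[:3,3];o=-R.T@t
    d=R.T@np.array([(u-c["cx"])/c["fx"],(v-c["cy"])/c["fy"],1]);return o+d*(z-o[2])/d[2]
E
python3 - <<'E'
from cell import status,camera
from h import *
c=camera("top");s=camera("scene")
np.set_printoptions(precision=4,suppress=True)
for n,u,v,z,a,b in [("tall",226,51,.062,203,476),("knob",228,238,.027,257,337),("short",241,398,.03,287,214),("coil",67,400,.024,439,253)]:
    print(n,rp(c,200+u/3.1,100+v/3.1,z)[:2],rp(s,170+a/2.5,110+b/2.5,z)[:2])
P=[rp(c,200+u/3.1,100+v/3.1,.03)[:2] for u,v in[(380,197),(427,222),(383,302),(337,280)]]
print("hs",np.array(P),np.mean(P,0))
P=[rp(c,u,v,.016)[:2] for u,v in[(406,160),(458,179),(429,268),(374,248)]]
print("tray",np.array(P),np.mean(P,0), np.arctan2(*(P[0]-P[3])[::-1]),np.arctan2(*(P[1]-P[2])[::-1]))
P=[rp(s,u,v,.016)[:2] for u,v in[(150,135),(196,158),(119,225),(75,184)]]
print("trayS",np.array(P),np.mean(P,0))
print("dish",rp(c,135,204.5,.016),rp(s,443,262,.016))
print("shs",rp(c,200+73/3.1,100+73/3.1,.02),"sk",rp(c,200+382/3.1,100+402/3.1,.019))
E
```

```text
tall [0.6791 0.0045] [0.6813 0.007 ]
knob [0.559  0.0021] [0.5618 0.0044]
short [ 0.4489 -0.0073] [ 0.456  -0.0045]
coil [0.4472 0.1107] [0.4531 0.1135]
hs [[ 0.5881 -0.1026]
 [ 0.5709 -0.1349]
 [ 0.5151 -0.1041]
 [ 0.53   -0.0726]] [ 0.551  -0.1036]
tray [[ 0.6009 -0.2879]
 [ 0.5598 -0.4015]
 [ 0.3668 -0.3308]
 [ 0.4088 -0.2135]] [ 0.4841 -0.3084] -0.36943321175172106 -0.35115432027946075
trayS [[ 0.3784 -0.3292]
 [ 0.409  -0.2093]
 [ 0.5992 -0.2821]
 [ 0.54   -0.4114]] [ 0.4817 -0.308 ]
dish [0.4987 0.2962 0.016 ] [0.5023 0.2991 0.016 ]
shs [0.6766 0.1114 0.02  ] sk [ 0.4472 -0.1045  0.019 ]
```

Request:
{"fn": "send_rows", "kwargs": {"deltas": [[[0,0,0],[0.186,0,0],0],[[0,0,0],[0.186,0,0],0],[[0,0,0],[0.186,0,0],0],[[0,0,0],[0.186,0,0],0],[[0,0,0],[0,0,0],0]], "grip_force": 40}}

```text
clock: 1.72
ee_pos: [0.1788, -0.6509, 0.2313]
tcp_rot: [[-0.0, 0.889, -0.457], [0.0, -0.457, -0.889], [-1.0, -0.0, 0.0]]
wrist_force: [-0.3, -0.8, 0.3]
grip_width: 0.0855
```

```bash
cat >> h.py <<'E'
from cell import status
def go(*ws):
    s=status.state();p=np.array(s["ee_pos"]);R=np.array(s["tcp_rot"])
    print("t %.2f pos %s yaw %.3f w %.4f F %s tilt %s j %s"%(s["clock"],np.round(p,4),np.arctan2(R[1,2],R[0,2]),s["grip_width"],np.round(s["wrist_force"],1),np.round(R[:2,0],3),np.round(s["joints"],2)))
    for w in ws:
        d=R.T@(np.array(w)-p)*100;print("->",w,"cm",np.round(d,2),"len",round(np.linalg.norm(d),1));p=np.array(w)
E
python3 -c "
from h import *
go((.553,-.102,.15),(.553,-.102,.008))"
```

```text
t 1.73 pos [ 0.1788 -0.6509  0.2313] yaw -2.046 w 0.0855 F [-0.3 -0.8  0.3] tilt [-0.  0.] j [ 1.04  0.43  0.23  1.61 -0.1   1.11 -0.75]
-> (0.553, -0.102, 0.15) cm [  8.12   8.17 -65.93] len 66.9
-> (0.553, -0.102, 0.008) cm [14.2  0.  -0. ] len 14.2
```

Request:
{"fn": "send_rows", "kwargs": {"deltas": [[[0.5,0.5,-4],[0,0,0],0],[[0.5,0.5,-4.2],[0,0,0],0],[[0.5,0.5,-4.2],[0,0,0],0],[[0.5,0.5,-4.2],[0,0,0],0],[[0.5,0.5,-4.2],[0,0,0],0],[[0.5,0.5,-4.2],[0,0,0],0],[[0.5,0.5,-4.2],[0,0,0],0],[[0.5,0.5,-4.2],[0,0,0],0]]}}

```text
clock: 2.72
ee_pos: [0.368, -0.3713, 0.1914]
tcp_rot: [[0.0, 0.891, -0.453], [-0.0, -0.453, -0.891], [-1.0, 0.001, 0.0]]
wrist_force: [0.7, -0.9, 0.5]
grip_width: 0.0855
```

Request:
{"fn": "send_rows", "kwargs": {"deltas": [[[0.5,0.5,-4.2],[0,0,0],0],[[0.5,0.5,-4.2],[0,0,0],0],[[0.5,0.5,-4.2],[0,0,0],0],[[0.5,0.5,-4.2],[0,0,0],0],[[0.5,0.5,-4.2],[0,0,0],0],[[0.5,0.5,-4.2],[0,0,0],0],[[0.5,0.5,-4.2],[0,0,0],0],[[0,0,0],[0,0,0],0]]}}

```text
clock: 3.72
ee_pos: [0.5346, -0.124, 0.1561]
tcp_rot: [[0.0, 0.893, -0.45], [0.001, -0.45, -0.893], [-1.0, -0.0, -0.001]]
wrist_force: [-1.0, -0.6, -0.7]
grip_width: 0.0853
```

```bash
python3 -c "
from h import *
from cell import camera
import cv2
go((.553,-.102,.15),(.553,-.102,.008))
c=camera('wrist');cv2.imwrite('pics/w1.png',c['image'][:,:,::-1])"
```

```text
t 3.73 pos [ 0.5346 -0.124   0.1561] yaw -2.037 w 0.0853 F [-1.  -0.6 -0.7] tilt [0.    0.001] j [ 0.18  0.31 -0.08  1.96  0.03  0.88 -1.96]
-> (0.553, -0.102, 0.15) cm [ 0.61  0.66 -2.79] len 2.9
-> (0.553, -0.102, 0.008) cm [14.2   0.    0.02] len 14.2
```

View pics/w1.png

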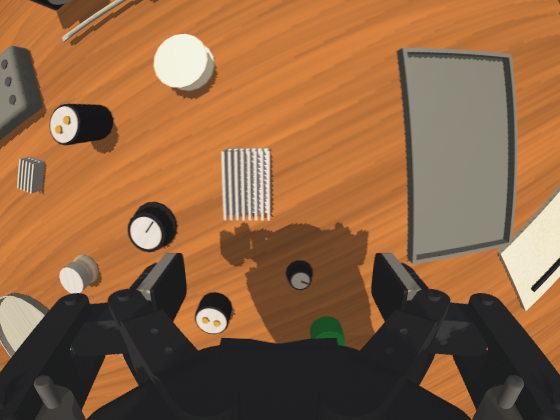

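```bash
cat >> h.py <<'E'
def wp(c,u,v,z):
    T=np.array(c["world_to_cam"]);R=T[:3,:3];t=T[:3,3];o=-R.T@t
    a=np.array([u-c["cx"],v-c["cy"]]);r=np.linalg.norm(a);th=r/c["fx"]
    d=R.T@np.array([*(a/r*np.sin(th)),np.cos(th)]);return (o+d*(z-o[2])/d[2]).round(4)
E
python3 -c "
from h import *
from cell import camera
c=camera('wrist')
for n,u,v,z in [('hs top c',246,184,.03),('knob',148,232,.027),('short',212,320,.03),('tall',65,124,.062),('t1',401,50,.016),('t2',511,55,.016),('t3',510,241,.016),('t4',414,262,.016)]: print(n,wp(c,u,v,z))
P=[wp(c,*q,.016) for q in [(401,50),(511,55),(510,241),(414,262)]];print(np.mean(P,0))"
```

```text
hs top c [ 0.5574 -0.1071  0.03  ]
knob [ 0.5601 -0.002   0.027 ]
short [ 0.4526 -0.0097  0.03  ]
tall [0.6802 0.0009 0.062 ]
t1 [ 0.6041 -0.285   0.016 ]
t2 [ 0.5599 -0.4089  0.016 ]
t3 [ 0.369  -0.3368  0.016 ]
t4 [ 0.4098 -0.2172  0.016 ]
[ 0.4857   -0.311975  0.016   ]
```

Request:
{"fn": "send_rows", "kwargs": {"deltas": [[[0,1.0,-2.75],[0,0,0],0],[[2.5,0,0],[0,0,0],0],[[3,0,0],[0,0,0],0],[[3,0,0],[0,0,0],0],[[2,0,0],[0,0,0],0],[[2,0,0],[0,0,0],0],[[1.6,0,0],[0,0,0],0],[[0.4,0,0],[0,0,0],0]]}}

```text
clock: 4.82
ee_pos: [0.554, -0.108, 0.0106]
tcp_rot: [[-0.001, 0.889, -0.458], [-0.0, -0.458, -0.889], [-1.0, -0.001, 0.001]]
wrist_force: [-0.1, 0.4, 0.4]
grip_width: 0.0855
```

```bash
python3 -c "
from h import *
go((.556,-.104,.008))"
```

```text
t 4.83 pos [ 0.554  -0.108   0.0106] yaw -2.047 w 0.0855 F [-0.1  0.4  0.4] tilt [-0.001 -0.   ] j [ 0.14  0.54 -0.07  2.    0.07  0.6  -2.03]
-> (0.556, -0.104, 0.008) cm [ 0.26 -0.   -0.44] len 0.5
```

Close.

Request:
{"fn": "send_rows", "kwargs": {"deltas": [[[0.1,0,-0.3],[0,0,0],0.3],[[0,0,0],[0,0,0],0.8],[[0,0,0],[0,0,0],0.8],[[0,0,0],[0,0,0],0.8],[[0,0,0],[0,0,0],0.8],[[0,0,0],[0,0,0],0.8]]}}

```text
clock: 5.58
ee_pos: [0.5565, -0.1046, 0.0111]
tcp_rot: [[0.001, 0.889, -0.458], [-0.0, -0.458, -0.889], [-1.0, 0.001, -0.001]]
wrist_force: [-1.3, 0.9, 6.7]
grip_width: 0.0393
```

```bash
python3 -c "
from h import *
go((.556,-.104,.12))"
```

```text
t 5.58 pos [ 0.5565 -0.1046  0.0111] yaw -2.047 w 0.0393 F [-1.3  0.9  6.7] tilt [ 0.001 -0.   ] j [ 0.13  0.54 -0.08  2.    0.07  0.6  -2.04]
-> (0.556, -0.104, 0.12) cm [-10.89  -0.06  -0.03] len 10.9
```

Request:
{"fn": "send_rows", "kwargs": {"deltas": [[[-1,0,0],[0,0,0],0.8],[[-2.5,0,0],[0,0,0],0.8],[[-3.5,0,0],[-0.06,0,0],0.8],[[-3,0,0],[-0.06,0,0],0.8],[[0,0,0],[0,0,0],0.8]]}}

```text
clock: 6.2
ee_pos: [0.5574, -0.105, 0.1132]
tcp_rot: [[0.004, 0.937, -0.348], [-0.001, -0.348, -0.937], [-1.0, 0.004, -0.001]]
wrist_force: [0.2, -0.3, -1.3]
grip_width: 0.0394
```

```bash
python3 -c "
from h import *
go((.4287,-.2891,.11))"
```

```text
t 6.20 pos [ 0.5574 -0.105   0.1132] yaw -1.927 w 0.0394 F [ 0.2 -0.3 -1.3] tilt [ 0.004 -0.001] j [ 0.17  0.39 -0.12  1.95  0.06  0.8  -1.91]
-> (0.4287, -0.2891, 0.11) cm [ 0.28 -5.65 21.74] len 22.5
```

Request:
{"fn": "send_rows", "kwargs": {"deltas": [[[0,-0.6,2.7],[0,0,0],0.8],[[0,-1,4],[0,0,0],0.8],[[0,-1.1,4],[0,0,0],0.8],[[0,-1.1,4],[0,0,0],0.8],[[0,-1.1,4],[0,0,0],0.8],[[0,-0.75,3],[0,0,0],0.8],[[0,0,0],[0,0,0],0.8],[[0,0,0],[0,0,0],0.8]]}}

```text
clock: 7.2
ee_pos: [0.4275, -0.2878, 0.1101]
tcp_rot: [[-0.0, 0.937, -0.349], [0.0, -0.349, -0.937], [-1.0, -0.0, -0.0]]
wrist_force: [0.1, 0.5, -1.1]
grip_width: 0.0389
```

```bash
python3 -c "
from h import *
from cell import camera
import cv2
go((.4287,-.2891,.11),(.4287,-.2891,.016))
c=camera('wrist');cv2.imwrite('pics/w2.png',c['image'][:,:,::-1])"
```

```text
t 7.20 pos [ 0.4275 -0.2878  0.1101] yaw -1.927 w 0.0389 F [ 0.1  0.5 -1.1] tilt [-0.  0.] j [ 0.51  0.32 -0.05  2.07  0.02  0.75 -1.48]
-> (0.4287, -0.2891, 0.11) cm [0.01 0.16 0.07] len 0.2
-> (0.4287, -0.2891, 0.016) cm [9.4 0.  0. ] len 9.4
```

View pics/w2.png

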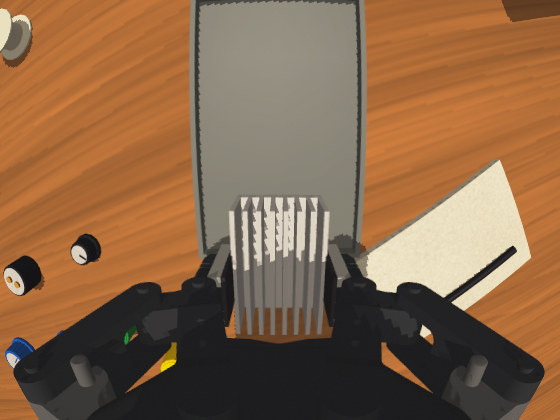

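Request:
{"fn": "send_rows", "kwargs": {"deltas": [[[1.5,0.1,0],[0,0,0],0.8],[[2.5,0,0],[0,0,0],0.8],[[2.5,0,0],[0,0,0],0.8],[[1.8,0,0],[0,0,0],0.8],[[0.8,0,0],[0,0,0],0.8],[[0.2,0,0],[0,0,0],0.8],[[0,0,0],[0,0,0],0.8]]}}

```text
clock: 8.12
ee_pos: [0.4286, -0.2886, 0.0176]
tcp_rot: [[0.0, 0.937, -0.349], [-0.0, -0.349, -0.937], [-1.0, 0.0, -0.0]]
wrist_force: [0.5, 0.9, -1.5]
grip_width: 0.0393
```

```bash
python3 -c "
from h import *
go((.4287,-.2891,.0155))"
```

```text
t 8.12 pos [ 0.4286 -0.2886  0.0176] yaw -1.927 w 0.0393 F [ 0.5  0.9 -1.5] tilt [ 0. -0.] j [ 0.51  0.47 -0.05  2.11  0.04  0.56 -1.5 ]
-> (0.4287, -0.2891, 0.0155) cm [0.21 0.03 0.04] len 0.2
```

Request:
{"fn": "send_rows", "kwargs": {"deltas": [[[0.2,0,0],[0,0,0],0.8],[[0.1,0,0],[0,0,0],0.8],[[0,0,0],[0,0,0],0.3],[[0,0,0],[0,0,0],0.3],[[0,0,0],[0,0,0],0.3],[[-1.5,0,0],[0,0,0],0.3],[[-3,0,0],[0,0,0],0.3],[[-4,0,0],[0,0,0],0.3]]}}

```text
clock: 9.12
ee_pos: [0.4279, -0.2884, 0.1006]
tcp_rot: [[-0.001, 0.937, -0.349], [0.001, -0.349, -0.937], [-1.0, -0.001, -0.0]]
wrist_force: [0.1, -0.1, -0.5]
grip_width: 0.0598
```

```bash
python3 -c "
from h import *
from cell import camera
import cv2
go((.56,.001,.10),(.56,.001,.012))
c=camera('wrist');cv2.imwrite('pics/w3.png',c['image'][:,:,::-1])"
```

```text
t 9.12 pos [ 0.4279 -0.2884  0.1006] yaw -1.927 w 0.0598 F [ 0.1 -0.1 -0.5] tilt [-0.001  0.001] j [ 0.51  0.34 -0.05  2.07  0.03  0.73 -1.48]
-> (0.56, 0.001, 0.1) cm [  0.07   2.28 -31.73] len 31.8
-> (0.56, 0.001, 0.012) cm [8.8  0.01 0.  ] len 8.8
```

View pics/w3.png

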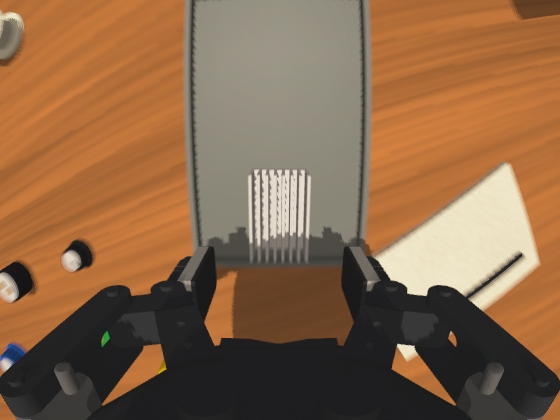

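Request:
{"fn": "send_rows", "kwargs": {"deltas": [[[0,0.2,-3],[0,0,0],0],[[0,0.3,-4.5],[0,0,0],0],[[0,0.3,-4.5],[0,0,0],0],[[0,0.3,-4.5],[0,0,0],0],[[0,0.3,-4.5],[0,0,0],0],[[0,0.3,-4.5],[0,0,0],0],[[0,0.3,-4],[0,0,0],0],[[0,0.3,-2.3],[0,0,0],0]]}}

```text
clock: 10.18
ee_pos: [0.5616, 0.0036, 0.1003]
tcp_rot: [[0.001, 0.938, -0.347], [0.001, -0.347, -0.938], [-1.0, 0.001, -0.001]]
wrist_force: [0.6, -0.5, 0.5]
grip_width: 0.0853
```

Request:
{"fn": "send_rows", "kwargs": {"deltas": [[[0,0,0],[0,0,0],0],[[0,0,0],[0,0,0],0]]}}

```text
clock: 10.42
ee_pos: [0.5606, 0.0006, 0.0998]
tcp_rot: [[0.0, 0.937, -0.349], [-0.0, -0.349, -0.937], [-1.0, 0.0, 0.0]]
wrist_force: [0.2, -0.4, 0.7]
grip_width: 0.0852
```

```bash
python3 -c "
from h import *
from cell import camera
import cv2
go((.56,.001,.10),(.56,.001,.013))
c=camera('wrist');cv2.imwrite('pics/w4.png',c['image'][:,:,::-1])"
```

```text
t 10.43 pos [0.5606 0.0006 0.0998] yaw -1.927 w 0.0852 F [ 0.2 -0.4  0.7] tilt [ 0. -0.] j [ 0.    0.4  -0.15  1.97  0.08  0.77 -2.12]
-> (0.56, 0.001, 0.1) cm [-0.02 -0.07 -0.02] len 0.1
-> (0.56, 0.001, 0.013) cm [ 8.7 -0.  -0. ] len 8.7
```

View pics/w4.png

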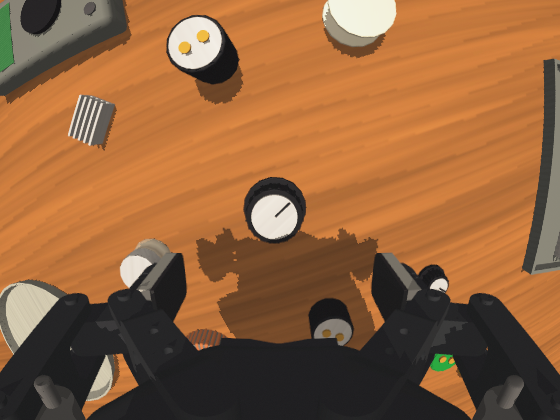

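Request:
{"fn": "send_rows", "kwargs": {"deltas": [[[2,0,0],[0,0,0],0],[[3,0,0],[0,0,0],0],[[2.5,0,0],[0,0,0],0],[[1.2,0,0],[0,0,0],0],[[0,0,0],[0,0,0],0],[[0,0,0],[0,0,0],0.3],[[0,0,0],[0,0,0],0.8],[[0,0,0],[0,0,0],0.8]]}}

```text
clock: 11.48
ee_pos: [0.5612, 0.0013, 0.0133]
tcp_rot: [[0.001, 0.937, -0.349], [0.0, -0.349, -0.937], [-1.0, 0.001, -0.0]]
wrist_force: [-3.0, -0.8, 12.3]
grip_width: 0.0384
```

Request:
{"fn": "send_rows", "kwargs": {"deltas": [[[0,0,0],[0,0,0],0.8],[[0,0,0],[0,0,0],0.8],[[0,0,0],[0,0,0],0.8]]}}

```text
clock: 11.85
ee_pos: [0.5612, 0.0013, 0.0133]
tcp_rot: [[0.001, 0.937, -0.349], [-0.0, -0.349, -0.937], [-1.0, 0.001, -0.0]]
wrist_force: [-3.1, -0.2, 11.8]
grip_width: 0.0382
```

```bash
python3 -c "
from h import *
go((.56,.001,.10),(.543,-.3316,.1))"
```

```text
t 11.85 pos [0.5612 0.0013 0.0133] yaw -1.927 w 0.0382 F [-3.1 -0.2 11.8] tilt [ 0.001 -0.   ] j [-0.01  0.53 -0.13  2.01  0.12  0.6  -2.15]
-> (0.56, 0.001, 0.1) cm [-8.67 -0.1   0.07] len 8.7
-> (0.543, -0.3316, 0.1) cm [-0.   10.01 31.76] len 33.3
```

Request:
{"fn": "send_rows", "kwargs": {"deltas": [[[-0.5,0,0],[0,0,0],0.8],[[-2,0,0],[0,0,0],0.8],[[-3,0,0],[0,0,0],0.8],[[-3.2,0,0],[0,0,0],0.8],[[0,0.8,2.4],[0,0,0],0.8],[[0,1.3,4],[0,0,0],0.8],[[0,1.3,4],[0,0,0],0.8],[[0,1.3,4],[0,0,0],0.8]]}}

```text
clock: 12.85
ee_pos: [0.5545, -0.1513, 0.0998]
tcp_rot: [[0.001, 0.937, -0.349], [-0.0, -0.349, -0.937], [-1.0, 0.001, -0.0]]
wrist_force: [1.7, 0.5, -0.6]
grip_width: 0.0384
```

Request:
{"fn": "send_rows", "kwargs": {"deltas": [[[0,1.3,4],[0,0,0],0.8],[[0,1.3,4],[0,0,0],0.8],[[0,1.3,4],[0,0,0],0.8],[[0,1.0,3.4],[0,0,0],0.8],[[0,0.4,2],[0,0,0],0.8],[[0,0,0],[0,0,0],0.8],[[0,0,0],[0,0,0],0.8]]}}

```text
clock: 13.72
ee_pos: [0.5439, -0.3301, 0.0993]
tcp_rot: [[0.0, 0.938, -0.348], [0.001, -0.348, -0.938], [-1.0, -0.0, -0.001]]
wrist_force: [-1.1, 0.6, -0.7]
grip_width: 0.0384
```

```bash
python3 -c "
from h import *
from cell import camera
import cv2
go((.543,-.3316,.1),(.543,-.3316,.018))
c=camera('wrist');cv2.imwrite('pics/w5.png',c['image'][:,:,::-1])"
```

```text
t 13.72 pos [ 0.5439 -0.3301  0.0993] yaw -1.926 w 0.0384 F [-1.1  0.6 -0.7] tilt [0.    0.001] j [ 0.5   0.5  -0.07  1.8   0.04  0.84 -1.52]
-> (0.543, -0.3316, 0.1) cm [-0.07 -0.03  0.17] len 0.2
-> (0.543, -0.3316, 0.018) cm [8.2  0.   0.01] len 8.2
```

View pics/w5.png

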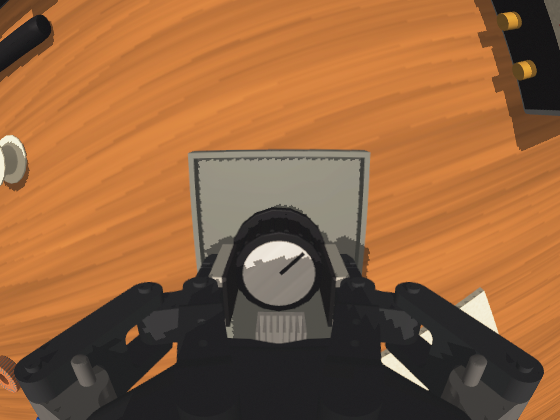

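Request:
{"fn": "send_rows", "kwargs": {"deltas": [[[2,0,0.1],[0,0,0],0.8],[[2.5,0,0],[0,0,0],0.8],[[2.2,0,0],[0,0,0],0.8],[[1,0,0],[0,0,0],0.8],[[0.4,0,0],[0,0,0],0.8],[[0.1,0,0],[0,0,0],0.8],[[0,0,0],[0,0,0],0.8]]}}

```text
clock: 14.65
ee_pos: [0.5436, -0.3327, 0.0179]
tcp_rot: [[0.001, 0.937, -0.349], [-0.0, -0.349, -0.937], [-1.0, 0.001, 0.0]]
wrist_force: [0.2, -0.8, -0.8]
grip_width: 0.038
```

```bash
python3 -c "
from h import *
go((.543,-.3316,.0173))"
```

```text
t 14.65 pos [ 0.5436 -0.3327  0.0179] yaw -1.927 w 0.0380 F [ 0.2 -0.8 -0.8] tilt [ 0.001 -0.   ] j [ 0.5   0.61 -0.06  1.83  0.06  0.7  -1.53]
-> (0.543, -0.3316, 0.0173) cm [ 0.06 -0.09 -0.08] len 0.1
```

Request:
{"fn": "send_rows", "kwargs": {"deltas": [[[0.1,0,0],[0,0,0],0.8],[[0,0,0],[0,0,0],0.3],[[0,0,0],[0,0,0],0.3],[[0,0,0],[0,0,0],0.3],[[-1.5,0,0],[0,0,0],0.3],[[-3,0,0],[0,0,0],0.3],[[-5,0,0],[0,0,0],0.3],[[-5,0,0],[0,0,0],0.2]]}}

```text
clock: 15.65
ee_pos: [0.5432, -0.3324, 0.1638]
tcp_rot: [[0.0, 0.937, -0.349], [-0.0, -0.349, -0.937], [-1.0, 0.0, -0.0]]
wrist_force: [1.3, 0.3, 0.4]
grip_width: 0.0687
```

```bash
python3 -c "
from h import *
go((.68,.004,.16),(.68,.004,.022))"
```

```text
t 15.65 pos [ 0.5432 -0.3324  0.1638] yaw -1.927 w 0.0687 F [1.3 0.3 0.4] tilt [ 0. -0.] j [ 0.5   0.43 -0.07  1.75  0.04  0.96 -1.51]
-> (0.68, 0.004, 0.16) cm [  0.39   1.09 -36.3 ] len 36.3
-> (0.68, 0.004, 0.022) cm [ 1.38e+01 -1.00e-02  0.00e+00] len 13.8
```

Request:
{"fn": "send_rows", "kwargs": {"deltas": [[[0,0.1,-3],[0,0,0],0],[[0,0.15,-4.5],[0,0,0],0],[[0,0.15,-4.5],[0,0,0],0],[[0,0.15,-4.5],[0,0,0],0],[[0,0.15,-4.5],[0,0,0],0],[[0,0.1,-4.5],[0,0,0],0],[[0,0.1,-4.5],[0,0,0],0],[[0,0.1,-4],[0,0,0],0]]}}

```text
clock: 16.65
ee_pos: [0.6718, -0.0156, 0.1626]
tcp_rot: [[0.001, 0.937, -0.348], [0.0, -0.348, -0.937], [-1.0, 0.001, -0.0]]
wrist_force: [0.1, 0.0, 0.0]
grip_width: 0.0853
```

Request:
{"fn": "send_rows", "kwargs": {"deltas": [[[0,0,-2.2],[0,0,0],0],[[0,0,0],[0,0,0],0],[[0,0,0],[0,0,0],0]]}}

```text
clock: 17.02
ee_pos: [0.6786, 0.0016, 0.1616]
tcp_rot: [[-0.0, 0.937, -0.35], [-0.001, -0.35, -0.937], [-1.0, 0.0, 0.001]]
wrist_force: [0.2, -0.8, -0.8]
grip_width: 0.0852
```

```bash
python3 -c "
from h import *
from cell import camera
import cv2
go((.68,.004,.16),(.68,.004,.022))
c=camera('wrist');cv2.imwrite('pics/w6.png',c['image'][:,:,::-1])"
```

```text
t 17.02 pos [0.6786 0.0016 0.1616] yaw -1.928 w 0.0852 F [ 0.2 -0.8 -0.8] tilt [-0.    -0.001] j [ 0.01  0.5  -0.15  1.65  0.09  1.   -2.1 ]
-> (0.68, 0.004, 0.16) cm [ 0.16  0.05 -0.27] len 0.3
-> (0.68, 0.004, 0.022) cm [ 1.38e+01 -0.00e+00 -1.00e-02] len 13.8
```

View pics/w6.png

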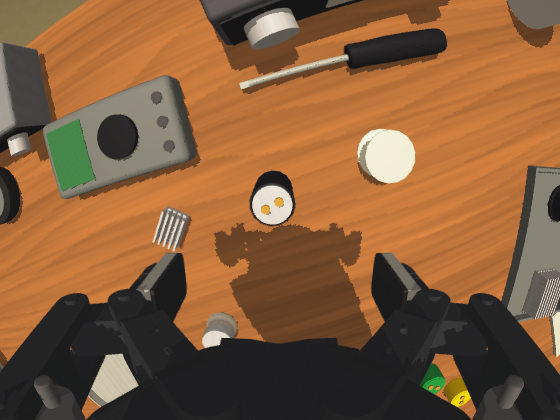

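Request:
{"fn": "send_rows", "kwargs": {"deltas": [[[2,0,-0.3],[0,0,0],0],[[3,0,0],[0,0,0],0],[[3,0,0],[0,0,0],0],[[3,0,0],[0,0,0],0],[[2,0,0],[0,0,0],0],[[0.9,0,0],[0,0,0],0.2],[[0,0,0],[0,0,0],0.4],[[0,0,0],[0,0,0],0.8]]}}

```text
clock: 18.08
ee_pos: [0.6806, 0.0061, 0.0234]
tcp_rot: [[0.001, 0.937, -0.349], [0.0, -0.349, -0.937], [-1.0, 0.001, -0.001]]
wrist_force: [-2.5, -2.1, 8.3]
grip_width: 0.0353
```

Request:
{"fn": "send_rows", "kwargs": {"deltas": [[[0,0,0],[0,0,0],0.8],[[0,0,0],[0,0,0],0.8],[[0,0,0],[0,0,0],0.8]]}}

```text
clock: 18.45
ee_pos: [0.6806, 0.0061, 0.0234]
tcp_rot: [[0.002, 0.937, -0.349], [0.0, -0.349, -0.937], [-1.0, 0.002, -0.001]]
wrist_force: [0.2, 0.5, 7.3]
grip_width: 0.0352
```

```bash
python3 -c "
from h import *
go((.68,.004,.16),(.488,-.311,.16))"
```

```text
t 18.45 pos [0.6806 0.0061 0.0234] yaw -1.927 w 0.0352 F [0.2 0.5 7.3] tilt [0.002 0.   ] j [-0.01  0.66 -0.14  1.72  0.12  0.76 -2.13]
-> (0.68, 0.004, 0.16) cm [-13.66   0.04   0.21] len 13.7
-> (0.488, -0.311, 0.16) cm [-3.000e-02 -7.010e+00  3.622e+01] len 36.9
```

Request:
{"fn": "send_rows", "kwargs": {"deltas": [[[-0.7,0,0],[0,0,0],0.8],[[-2.5,0,0],[0,0,0],0.8],[[-3.5,0,0],[0,0,0],0.8],[[-3.5,0,0],[0,0,0],0.8],[[-2.5,-0.4,2],[0,0,0],0.8],[[-1,-0.8,4],[0,0,0],0.8],[[0,-0.8,4],[0,0,0],0.8],[[0,-0.8,4],[0,0,0],0.8]]}}

```text
clock: 19.45
ee_pos: [0.604, -0.1164, 0.16]
tcp_rot: [[0.001, 0.937, -0.349], [-0.0, -0.349, -0.937], [-1.0, 0.001, -0.0]]
wrist_force: [0.8, -0.9, -0.7]
grip_width: 0.035
```

Request:
{"fn": "send_rows", "kwargs": {"deltas": [[[0,-0.8,4],[0,0,0],0.8],[[0,-0.8,4],[0,0,0],0.8],[[0,-0.8,4],[0,0,0],0.8],[[0,-0.8,4],[0,0,0],0.8],[[0,-0.7,4],[0,0,0],0.8],[[0,-0.2,1.7],[0,0,0],0.8],[[0,0,0],[0,0,0],0.8],[[0,0,0],[0,0,0],0.8]]}}

```text
clock: 20.45
ee_pos: [0.4916, -0.3032, 0.1594]
tcp_rot: [[0.0, 0.938, -0.347], [0.001, -0.347, -0.938], [-1.0, 0.0, -0.001]]
wrist_force: [0.5, 0.3, -1.8]
grip_width: 0.0352
```

```bash
python3 -c "
from h import *
from cell import camera
import cv2
go((.488,-.311,.16),(.488,-.311,.03))
c=camera('wrist');cv2.imwrite('pics/w7.png',c['image'][:,:,::-1])"
```

```text
t 20.45 pos [ 0.4916 -0.3032  0.1594] yaw -1.926 w 0.0352 F [ 0.5  0.3 -1.8] tilt [0.    0.001] j [ 0.5   0.35 -0.07  1.89  0.03  0.9  -1.51]
-> (0.488, -0.311, 0.16) cm [-0.06 -0.06  0.86] len 0.9
-> (0.488, -0.311, 0.03) cm [ 1.3e+01 -0.0e+00  1.0e-02] len 13.0
```

View pics/w7.png

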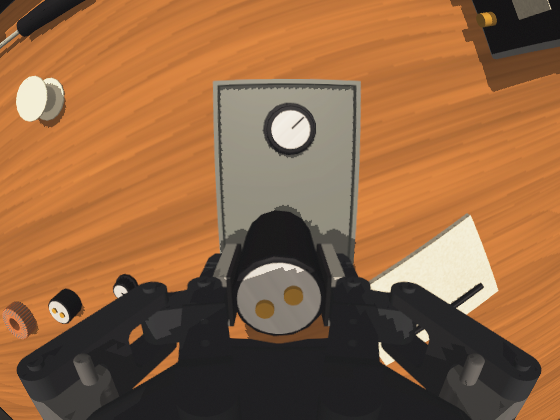

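Request:
{"fn": "send_rows", "kwargs": {"deltas": [[[1,0,0.8],[0,0,0],0.8],[[3,0,0],[0,0,0],0.8],[[3,0,0],[0,0,0],0.8],[[3,0,0],[0,0,0],0.8],[[2,0,0],[0,0,0],0.8],[[0.9,0,0],[0,0,0],0.8],[[0,0,0],[0,0,0],0.8],[[0,0,0],[0,0,0],0.8]]}}

```text
clock: 21.5
ee_pos: [0.4884, -0.3121, 0.031]
tcp_rot: [[0.001, 0.937, -0.349], [-0.0, -0.349, -0.937], [-1.0, 0.001, 0.0]]
wrist_force: [-0.3, -0.3, -0.8]
grip_width: 0.0351
```

```bash
python3 -c "
from h import *
go((.488,-.311,.0275))"
```

```text
t 21.50 pos [ 0.4884 -0.3121  0.031 ] yaw -1.927 w 0.0351 F [-0.3 -0.3 -0.8] tilt [ 0.001 -0.   ] j [ 0.51  0.52 -0.06  1.97  0.05  0.65 -1.51]
-> (0.488, -0.311, 0.0275) cm [ 0.35 -0.07 -0.09] len 0.4
```

Request:
{"fn": "send_rows", "kwargs": {"deltas": [[[0.25,0,0],[0,0,0],0.8],[[0.15,0,0],[0,0,0],0.8],[[0,0,0],[0,0,0],0.8]]}}

```text
clock: 21.88
ee_pos: [0.4883, -0.3122, 0.0274]
tcp_rot: [[0.001, 0.937, -0.349], [-0.0, -0.349, -0.937], [-1.0, 0.001, 0.0]]
wrist_force: [-4.9, 1.6, 14.9]
grip_width: 0.0349
```

Request:
{"fn": "send_rows", "kwargs": {"deltas": [[[0,0,0],[0,0,0],0.4],[[0,0,0],[0,0,0],0.35],[[0,0,0],[0,0,0],0.3],[[-1,0,0],[0,0,0],0.3],[[-3,0,0],[0,0,0],0.3],[[-5,0,0],[0,0,0],0.3],[[-4,0,0],[0,0,0],0.3],[[0,0,0],[0,0,0],0.2]]}}

```text
clock: 22.88
ee_pos: [0.4895, -0.3128, 0.1602]
tcp_rot: [[0.005, 0.937, -0.349], [-0.003, -0.349, -0.937], [-1.0, 0.006, 0.001]]
wrist_force: [0.3, 0.0, 0.3]
grip_width: 0.0683
```

```bash
python3 -c "
from h import *
from cell import camera
import cv2
go((.4525,-.007,.12),(.4525,-.007,.012))
for n in('wrist','scene'):
  c=camera(n);cv2.imwrite('pics/8%s.png'%n,c['image'][:,:,::-1])"
```

```text
t 22.88 pos [ 0.4895 -0.3128  0.1602] yaw -1.927 w 0.0683 F [0.3 0.  0.3] tilt [ 0.005 -0.003] j [ 0.51  0.35 -0.07  1.89  0.03  0.9  -1.5 ]
-> (0.4525, -0.007, 0.12) cm [  3.92 -14.17 -27.37] len 31.1
-> (0.4525, -0.007, 0.012) cm [ 1.08e+01 -6.00e-02 -1.00e-02] len 10.8
```

View pics/8wrist.png

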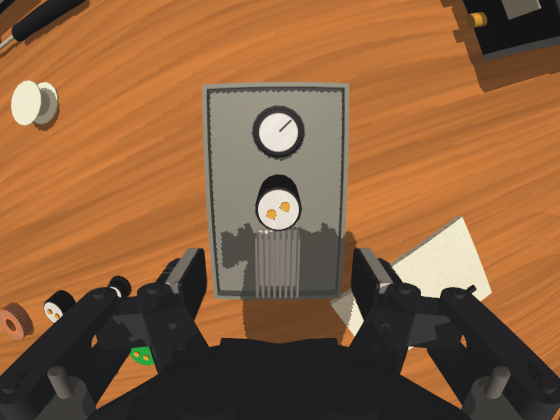

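View pics/8scene.png

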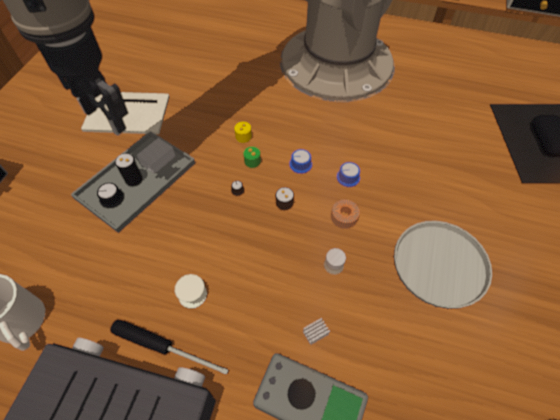

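Request:
{"fn": "send_rows", "kwargs": {"deltas": [[[0,0,0],[-0.156,0,0],0.1],[[0,0,0],[-0.156,0,0],0],[[0,0,0],[-0.156,0,0],0],[[0,0,0],[-0.156,0,0],0],[[0,0,0],[0,0,0],0]]}}

```text
clock: 23.6
ee_pos: [0.4874, -0.3117, 0.1553]
tcp_rot: [[-0.001, 0.965, 0.264], [0.001, 0.264, -0.965], [-1.0, -0.001, -0.002]]
wrist_force: [0.2, 0.4, -0.1]
grip_width: 0.0852
```

```bash
python3 -c "
from h import *
go((.4525,-.007,.12),(.4525,-.007,.012))"
```

```text
t 23.60 pos [ 0.4874 -0.3117  0.1553] yaw -1.304 w 0.0852 F [ 0.2  0.4 -0.1] tilt [-0.001  0.001] j [ 0.61  0.36 -0.19  1.89  0.08  0.9  -0.92]
-> (0.4525, -0.007, 0.12) cm [  3.57   4.68 -30.31] len 30.9
-> (0.4525, -0.007, 0.012) cm [1.08e+01 1.00e-02 2.00e-02] len 10.8
```

Request:
{"fn": "send_rows", "kwargs": {"deltas": [[[0.3,0.4,-2.5],[0,0,0],0],[[0.5,0.6,-4.2],[0,0,0],0],[[0.5,0.7,-4.2],[0,0,0],0],[[0.5,0.7,-4.2],[0,0,0],0],[[0.5,0.7,-4.2],[0,0,0],0],[[0.5,0.7,-4.2],[0,0,0],0],[[0.5,0.6,-4.2],[0,0,0],0],[[0.3,0.3,-2.6],[0,0,0],0]]}}

```text
clock: 24.6
ee_pos: [0.4524, -0.0054, 0.1198]
tcp_rot: [[-0.001, 0.965, 0.262], [0.0, 0.262, -0.965], [-1.0, -0.001, -0.001]]
wrist_force: [0.6, -0.9, -0.8]
grip_width: 0.0854
```

Request:
{"fn": "send_rows", "kwargs": {"deltas": [[[0,0,0],[0,0,0],0],[[0,0,0],[0,0,0],0]]}}

```text
clock: 24.85
ee_pos: [0.4531, -0.0078, 0.1202]
tcp_rot: [[-0.0, 0.965, 0.262], [-0.0, 0.262, -0.965], [-1.0, -0.0, -0.0]]
wrist_force: [0.5, -0.3, 0.5]
grip_width: 0.0854
```

```bash
python3 -c "
from h import *
from cell import camera
import cv2
go((.4525,-.007,.12),(.4525,-.007,.012))
c=camera('wrist');cv2.imwrite('pics/w9.png',c['image'][:,:,::-1])"
```

```text
t 24.85 pos [ 0.4531 -0.0078  0.1202] yaw -1.305 w 0.0854 F [ 0.5 -0.3  0.5] tilt [-0. -0.] j [ 0.19  0.23 -0.35  2.17  0.12  0.75 -1.54]
-> (0.4525, -0.007, 0.12) cm [ 0.02 -0.03 -0.09] len 0.1
-> (0.4525, -0.007, 0.012) cm [10.8  0.   0. ] len 10.8
```

View pics/w9.png

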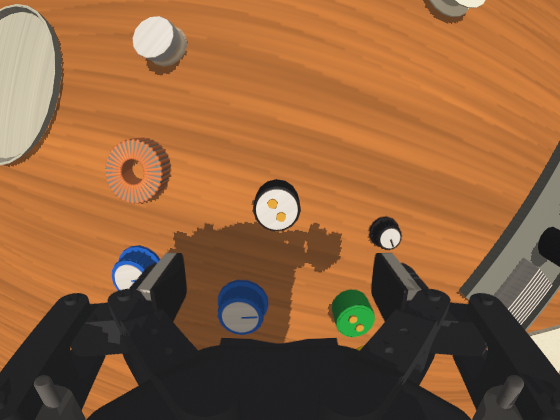

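Request:
{"fn": "send_rows", "kwargs": {"deltas": [[[2.5,0,0],[0,0,0],0.2],[[3,0,0],[0,0,0],0.2],[[3,0,0],[0,0,0],0.2],[[1.6,0,0],[0,0,0],0.2],[[0.8,0,0],[0,0,0],0.2],[[0,0,0],[0,0,0],0.4],[[0,0,0],[0,0,0],0.8],[[0,0,0],[0,0,0],0.8]]}}

```text
clock: 25.9
ee_pos: [0.4536, -0.0073, 0.0123]
tcp_rot: [[0.001, 0.964, 0.264], [-0.0, 0.264, -0.964], [-1.0, 0.001, 0.0]]
wrist_force: [-1.6, 0.0, 4.9]
grip_width: 0.035
```

Request:
{"fn": "send_rows", "kwargs": {"deltas": [[[0,0,0],[0,0,0],0.8],[[0,0,0],[0,0,0],0.8],[[0,0,0],[0,0,0],0.8]]}}

```text
clock: 26.28
ee_pos: [0.4537, -0.0073, 0.0123]
tcp_rot: [[0.001, 0.964, 0.264], [-0.0, 0.264, -0.964], [-1.0, 0.001, 0.0]]
wrist_force: [-1.7, 0.1, 6.7]
grip_width: 0.0345
```

```bash
python3 -c "
from h import *
go((.4525,-.007,.11),(.4685,.289,.11))"
```

```text
t 26.27 pos [ 0.4537 -0.0073  0.0123] yaw -1.303 w 0.0345 F [-1.7  0.1  6.7] tilt [ 0.001 -0.   ] j [ 0.12  0.43 -0.29  2.24  0.25  0.5  -1.67]
-> (0.4525, -0.007, 0.11) cm [-9.77 -0.09 -0.06] len 9.8
-> (0.4685, 0.289, 0.11) cm [ -0.     9.37 -28.12] len 29.6
```

Request:
{"fn": "send_rows", "kwargs": {"deltas": [[[-0.5,0,0],[0,0,0],0.8],[[-2.3,0,0],[0,0,0],0.8],[[-3.5,0,0],[0,0,0],0.8],[[-3.5,0,0],[0,0,0],0.8],[[0,0.8,-2.2],[0,0,0],0.8],[[0,1.3,-4],[0,0,0],0.8],[[0,1.3,-4],[0,0,0],0.8],[[0,1.3,-4],[0,0,0],0.8]]}}

```text
clock: 27.28
ee_pos: [0.461, 0.1433, 0.1101]
tcp_rot: [[0.001, 0.964, 0.264], [0.0, 0.264, -0.964], [-1.0, 0.001, 0.0]]
wrist_force: [0.5, -0.5, -0.2]
grip_width: 0.0344
```

Request:
{"fn": "send_rows", "kwargs": {"deltas": [[[0,1.3,-4],[0,0,0],0.8],[[0,1.3,-4],[0,0,0],0.8],[[0,1.3,-4],[0,0,0],0.8],[[0,0.7,-2],[0,0,0],0.8],[[0,0,0],[0,0,0],0.8],[[0,0,0],[0,0,0],0.8]]}}

```text
clock: 28.02
ee_pos: [0.4683, 0.288, 0.1094]
tcp_rot: [[-0.0, 0.965, 0.264], [-0.001, 0.264, -0.965], [-1.0, -0.0, 0.001]]
wrist_force: [-0.1, -0.3, -0.9]
grip_width: 0.0343
```

```bash
python3 -c "
from h import *
from cell import camera
import cv2
go((.4685,.289,.11),(.4685,.289,.018))
c=camera('wrist');cv2.imwrite('pics/w10.png',c['image'][:,:,::-1])"
```

```text
t 28.02 pos [0.4683 0.288  0.1094] yaw -1.304 w 0.0343 F [-0.1 -0.3 -0.9] tilt [-0.    -0.001] j [-0.3   0.4  -0.45  1.97  0.24  0.81 -2.19]
-> (0.4685, 0.289, 0.11) cm [-0.06  0.05 -0.09] len 0.1
-> (0.4685, 0.289, 0.018) cm [ 9.2   0.   -0.01] len 9.2
```

View pics/w10.png

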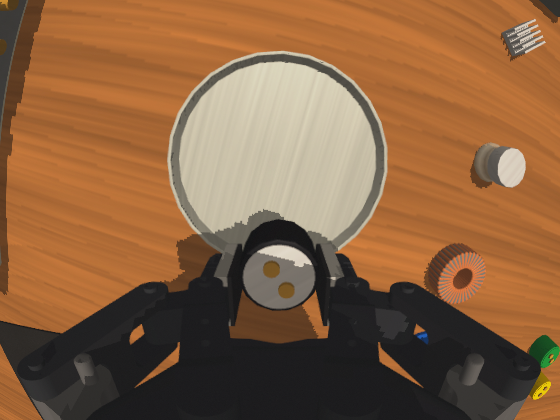

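```bash
python3 -c "
from h import *
from cell import camera
c=camera('wrist')
P=np.array([wp(c,u,v,.016)[:2] for u,v in [(280,52),(168,160),(387,155),(200,85),(355,85),(180,205),(372,208)]])
A=np.c_[2*P,np.ones(len(P))];x=np.linalg.lstsq(A,(P**2).sum(1),rcond=None)[0];print(x[:2],np.sqrt(x[2]+x[:2]@x[:2]))"
```

```text
[0.50148944 0.2981311 ] 0.08176205723894991
```

Dish centre agrees (0.501, 0.298). Lower to TCP z ≈ 0.0163.

Request:
{"fn": "send_rows", "kwargs": {"deltas": [[[2,0,0],[0,0,0],0.8],[[3,0,0],[0,0,0],0.8],[[2.3,0,0],[0,0,0],0.8],[[1.2,0,0],[0,0,0],0.8],[[0.5,0,0],[0,0,0],0.8],[[0.2,0,0],[0,0,0],0.8],[[0,0,0],[0,0,0],0.8]]}}

```text
clock: 29.0
ee_pos: [0.4685, 0.2894, 0.0179]
tcp_rot: [[0.001, 0.964, 0.264], [0.0, 0.264, -0.964], [-1.0, 0.001, -0.0]]
wrist_force: [0.7, -1.1, -0.9]
grip_width: 0.034
```

```bash
python3 -c "
from h import *
go((.4685,.289,.0163))"
```

```text
t 29.00 pos [0.4685 0.2894 0.0179] yaw -1.303 w 0.0340 F [ 0.7 -1.1 -0.9] tilt [0.001 0.   ] j [-0.36  0.54 -0.39  2.02  0.33  0.64 -2.27]
-> (0.4685, 0.289, 0.0163) cm [ 0.16 -0.01  0.04] len 0.2
```

Request:
{"fn": "send_rows", "kwargs": {"deltas": [[[0.2,0,0],[0,0,0],0.8],[[0,0,0],[0,0,0],0.8],[[0,0,0],[0,0,0],0.4],[[0,0,0],[0,0,0],0.3],[[0,0,0],[0,0,0],0.3],[[-1.5,0,0],[0,0,0],0.3],[[-3.5,0,0],[0,0,0],0.3],[[-5,0,0],[0,0,0],0.2]]}}

```text
clock: 30.0
ee_pos: [0.4675, 0.289, 0.1165]
tcp_rot: [[-0.002, 0.964, 0.265], [-0.001, 0.265, -0.964], [-1.0, -0.002, 0.0]]
wrist_force: [0.7, -0.5, 1.3]
grip_width: 0.0682
```

```bash
python3 -c "
from h import *
from cell import camera
import cv2
go((.45,.111,.11),(.45,.111,.007))
c=camera('wrist');cv2.imwrite('pics/w11.png',c['image'][:,:,::-1])
print(wp(c,280,200,.03))"
```

```text
t 30.00 pos [0.4675 0.289  0.1165] yaw -1.303 w 0.0682 F [ 0.7 -0.5  1.3] tilt [-0.002 -0.001] j [-0.3   0.4  -0.46  1.97  0.23  0.83 -2.18]
-> (0.45, 0.111, 0.11) cm [ 0.67 -6.4  16.7 ] len 17.9
-> (0.45, 0.111, 0.007) cm [10.3   0.02 -0.  ] len 10.3
[0.476  0.2905 0.03  ]
```

View pics/w11.png

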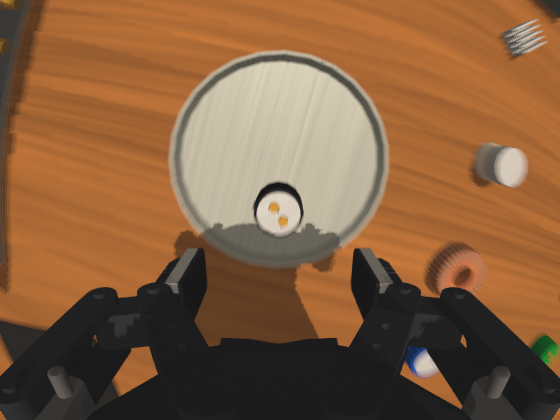

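Request:
{"fn": "send_rows", "kwargs": {"deltas": [[[0,-1,2.7],[0,0,0],0],[[0,-1.6,4],[0,0,0],0],[[0.3,-1.6,4],[0,0,0],0],[[0.3,-1.5,4],[0,0,0],0],[[0,-0.7,2],[0,0,0],0],[[0,0,0],[0,0,0],0],[[0,0,0],[0,0,0],0]]}}

```text
clock: 30.92
ee_pos: [0.451, 0.1121, 0.11]
tcp_rot: [[0.001, 0.964, 0.265], [0.001, 0.265, -0.964], [-1.0, 0.001, -0.0]]
wrist_force: [-0.8, -0.9, -0.5]
grip_width: 0.0854
```

```bash
python3 -c "
from h import *
from cell import camera
import cv2
go((.45,.111,.11),(.45,.111,.008))
c=camera('wrist');cv2.imwrite('pics/w12.png',c['image'][:,:,::-1])"
```

```text
t 30.93 pos [0.451  0.1121 0.11  ] yaw -1.303 w 0.0854 F [-0.8 -0.9 -0.5] tilt [0.001 0.001] j [-0.01  0.28 -0.43  2.16  0.17  0.74 -1.85]
-> (0.45, 0.111, 0.11) cm [-0.   -0.13  0.08] len 0.2
-> (0.45, 0.111, 0.008) cm [ 1.02e+01 -1.00e-02  0.00e+00] len 10.2
```

View pics/w12.png

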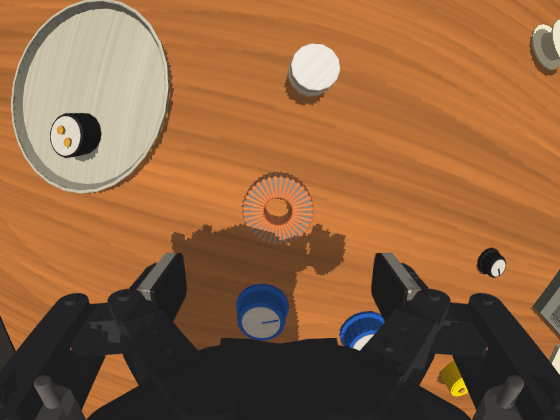

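Coil centred at (277,208), on the jaw line.

Request:
{"fn": "send_rows", "kwargs": {"deltas": [[[2.5,-0.1,0],[0,0,0],0],[[3,0,0],[0,0,0],0],[[2.5,0,0],[0,0,0],0],[[1.4,0,0],[0,0,0],0],[[0.7,0,0],[0,0,0],0],[[0,0,0],[0,0,0],0.2],[[0,0,0],[0,0,0],0.7],[[0,0,0],[0,0,0],0.7]]}}

```text
clock: 31.98
ee_pos: [0.4502, 0.1112, 0.0094]
tcp_rot: [[0.001, 0.964, 0.264], [0.0, 0.264, -0.964], [-1.0, 0.001, 0.0]]
wrist_force: [-3.4, -0.3, 13.2]
grip_width: 0.0504
```

Request:
{"fn": "send_rows", "kwargs": {"deltas": [[[0,0,0],[0,0,0],0.7],[[0,0,0],[0,0,0],0.7],[[0,0,0],[0,0,0],0.7]]}}

```text
clock: 32.35
ee_pos: [0.4502, 0.1112, 0.0095]
tcp_rot: [[0.002, 0.964, 0.265], [0.0, 0.265, -0.964], [-1.0, 0.002, 0.0]]
wrist_force: [-2.6, -0.4, 12.2]
grip_width: 0.0507
```

```bash
python3 -c "
from h import *
go((.45,.111,.11),(.530,.306,.11))"
```

```text
t 32.35 pos [0.4502 0.1112 0.0095] yaw -1.303 w 0.0507 F [-2.6 -0.4 12.2] tilt [0.002 0.   ] j [-0.08  0.45 -0.35  2.22  0.31  0.52 -1.97]
-> (0.45, 0.111, 0.11) cm [-1.005e+01 -1.000e-02  1.000e-02] len 10.1
-> (0.53, 0.306, 0.11) cm [  0.02  12.87 -16.69] len 21.1
```

Request:
{"fn": "send_rows", "kwargs": {"deltas": [[[-0.5,0,0],[0,0,0],0.7],[[-2.5,0,0],[0,0,0],0.7],[[-3.5,0,0],[0,0,0],0.7],[[-3.5,0,0],[0,0,0],0.7],[[0,2,-2.6],[0,0,0],0.7],[[0,2.8,-3.6],[0,0,0],0.7],[[0,2.8,-3.6],[0,0,0],0.7],[[0,2.8,-3.6],[0,0,0],0.7]]}}

```text
clock: 33.35
ee_pos: [0.5152, 0.2689, 0.1091]
tcp_rot: [[0.001, 0.965, 0.264], [0.0, 0.264, -0.965], [-1.0, 0.001, -0.0]]
wrist_force: [0.3, -0.8, -0.4]
grip_width: 0.0507
```

Request:
{"fn": "send_rows", "kwargs": {"deltas": [[[0,2.5,-3.3],[0,0,0],0.7],[[0,0,0],[0,0,0],0.7],[[0,0,0],[0,0,0],0.7]]}}

```text
clock: 33.72
ee_pos: [0.5297, 0.3057, 0.1085]
tcp_rot: [[-0.0, 0.964, 0.265], [-0.0, 0.265, -0.964], [-1.0, -0.0, 0.0]]
wrist_force: [-0.8, -0.6, -0.8]
grip_width: 0.0504
```

```bash
python3 -c "
from h import *
from cell import camera
import cv2
go((.53,.306,.11),(.53,.306,.0145))
c=camera('wrist');cv2.imwrite('pics/w13.png',c['image'][:,:,::-1])"
```

```text
t 33.73 pos [0.5297 0.3057 0.1085] yaw -1.303 w 0.0504 F [-0.8 -0.6 -0.8] tilt [-0. -0.] j [-0.29  0.49 -0.44  1.83  0.26  0.87 -2.16]
-> (0.53, 0.306, 0.11) cm [-0.15  0.04 -0.03] len 0.2
-> (0.53, 0.306, 0.0145) cm [ 9.55  0.   -0.  ] len 9.6
```

View pics/w13.png

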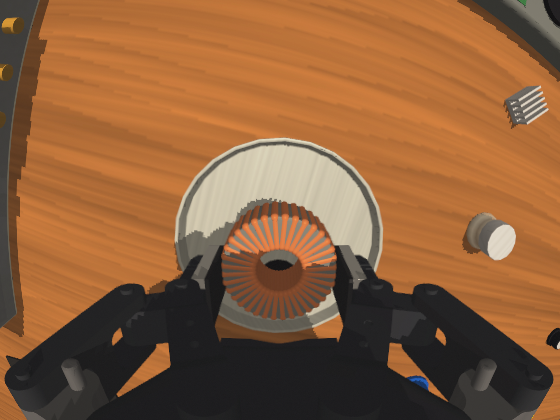

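Held level. Lower to about 0.0145.

Request:
{"fn": "send_rows", "kwargs": {"deltas": [[[2,0,0],[0,0,0],0.7],[[3,0,0],[0,0,0],0.7],[[2.3,0,0],[0,0,0],0.7],[[1.3,0,0],[0,0,0],0.7],[[0.6,0,0],[0,0,0],0.7],[[0.2,0,0],[0,0,0],0.7],[[0,0,0],[0,0,0],0.7]]}}

```text
clock: 34.65
ee_pos: [0.5302, 0.3064, 0.0149]
tcp_rot: [[0.001, 0.964, 0.265], [0.0, 0.265, -0.964], [-1.0, 0.001, -0.0]]
wrist_force: [-0.8, 0.4, -1.2]
grip_width: 0.0505
```

```bash
python3 -c "
from h import *
go((.53,.306,.0135))"
```

```text
t 34.65 pos [0.5302 0.3064 0.0149] yaw -1.303 w 0.0505 F [-0.8  0.4 -1.2] tilt [0.001 0.   ] j [-0.33  0.62 -0.39  1.88  0.34  0.71 -2.22]
-> (0.53, 0.306, 0.0135) cm [ 0.14 -0.03  0.03] len 0.1
```

Request:
{"fn": "send_rows", "kwargs": {"deltas": [[[0.15,0,0],[0,0,0],0.7],[[0,0,0],[0,0,0],0.7],[[0,0,0],[0,0,0],0.2],[[0,0,0],[0,0,0],0.2],[[0,0,0],[0,0,0],0.2],[[-1.5,0,0],[0,0,0],0.2],[[-3.5,0,0],[0,0,0],0.2],[[-5,0,0],[0,0,0],0.2]]}}

```text
clock: 35.65
ee_pos: [0.5293, 0.3059, 0.1139]
tcp_rot: [[-0.002, 0.964, 0.265], [-0.001, 0.265, -0.964], [-1.0, -0.002, 0.0]]
wrist_force: [1.3, -0.3, 1.1]
grip_width: 0.0684
```

Request:
{"fn": "send_rows", "kwargs": {"deltas": [[[-5,0,0],[0,0,0],0.2],[[-5,0,0],[0,0,0],0.2],[[0,-3,0],[0,0,0],0.2],[[0,-4,0],[0,0,0],0.2],[[0,0,3],[0,0,0],0.2],[[0,0,4],[0,0,0],0.2],[[0,0,4],[0,0,0],0.2],[[0,0,4],[0,0,0],0.2]]}}

```text
clock: 36.65
ee_pos: [0.5022, 0.1419, 0.214]
tcp_rot: [[0.001, 0.964, 0.265], [0.0, 0.265, -0.964], [-1.0, 0.001, 0.0]]
wrist_force: [0.5, 0.2, 0.4]
grip_width: 0.0683
```

```bash
python3 - <<'E'
from h import *
from cell import camera,find_in
import cv2
go()
for n in('top','scene','wrist'):
  c=camera(n);cv2.imwrite('pics/14%s.png'%n,c['image'][:,:,::-1])
  if n!='wrist':
    for t in "heatsink_mid tall_capacitor_mid short_capacitor_mid big_knob_mid coil_mid small_knob_mid small_heatsink_mid".split():
        print(t,[([round(float(v),3) for v in d["centre"]],round(d["p"],2)) for d in find_in(t,c)][:5])
a=cv2.imread('pics/14top.png')
b=np.hstack([cv2.resize(a[150:280,365:465],None,fx=4,fy=4),cv2.resize(a[150:280,85:185],None,fx=4,fy=4)]);cv2.imwrite('pics/14c.png',b)
E
```

```text
t 36.65 pos [0.5022 0.1419 0.214 ] yaw -1.303 w 0.0683 F [0.5 0.2 0.4] tilt [0.001 0.   ] j [-0.02  0.22 -0.43  1.94  0.11  1.   -1.81]
heatsink_mid [([0.433, -0.285, 0.03], 0.66)]
tall_capacitor_mid [([0.489, -0.303, 0.065], 0.83)]
short_capacitor_mid [([0.373, -0.098, 0.028], 0.69), ([0.315, -0.138, 0.033], 0.67)]
big_knob_mid [([0.542, -0.327, 0.029], 0.82), ([0.355, 0.002, 0.029], 0.58), ([0.366, 0.082, 0.013], 0.45)]
coil_mid []
small_knob_mid []
small_heatsink_mid [([0.682, 0.113, 0.022], 0.66)]
heatsink_mid [([0.435, -0.284, 0.034], 0.69)]
tall_capacitor_mid [([0.498, -0.308, 0.054], 0.66)]
short_capacitor_mid [([0.323, -0.137, 0.033], 0.83), ([0.476, 0.286, 0.032], 0.67), ([0.381, -0.096, 0.03], 0.52)]
big_knob_mid [([0.548, -0.324, 0.03], 0.84), ([0.37, 0.104, 0.023], 0.77), ([0.362, -0.001, 0.025], 0.75)]
coil_mid [([0.435, -0.282, 0.033], 0.63), ([0.538, 0.304, 0.026], 0.62), ([0.683, 0.112, 0.015], 0.52)]
small_knob_mid [([0.46, -0.104, 0.014], 0.65)]
small_heatsink_mid [([0.684, 0.115, 0.014], 0.77), ([0.462, -0.101, 0.017], 0.74), ([0.539, 0.301, 0.026], 0.21)]
```

View pics/14c.png

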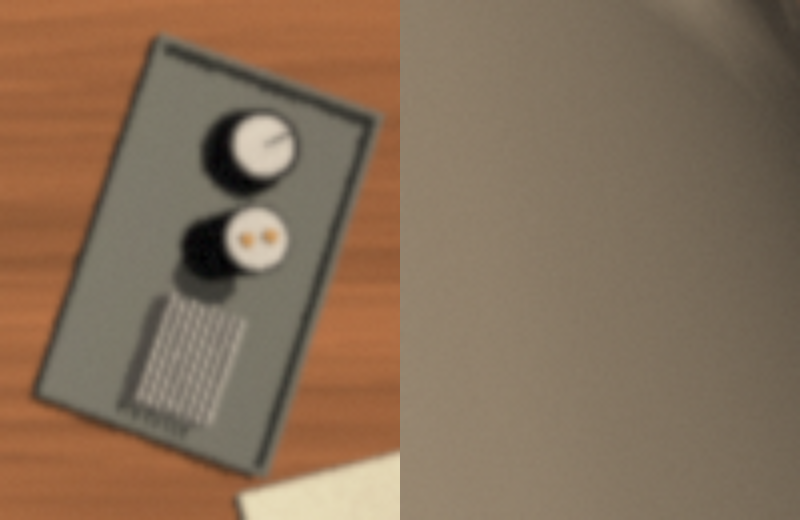

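View pics/14scene.png

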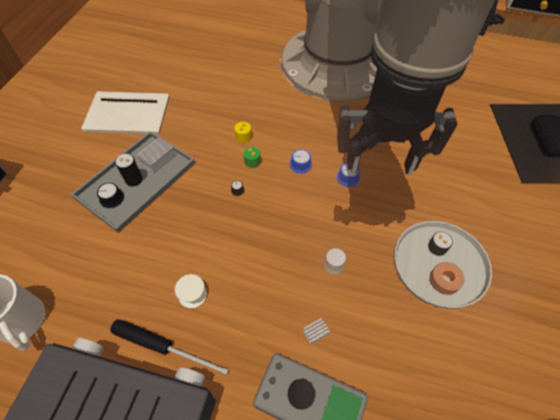

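View pics/14top.png

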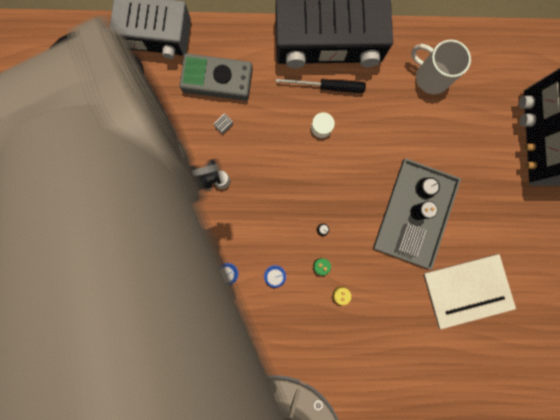

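```bash
python3 -c "
from cell import r
print(r.hand_in())"
```

```text
the job is handed in; nothing more can be done
None
```

I placed all five parts and handed the job in at about 37 s, well inside the 128 s limit. No verdict was reported.

- **Rectangular tray:** the large heat sink, the large black knob and the tall capacitor stand on the floor, upright and apart from each other and from the walls.
- **Round dish:** the black short capacitor and the ring coil stand on the floor, upright and well inside the rim.
- **Left alone:** the small knob and small heat sink appear at the same pixels as at the start, and I did not touch the blue, green and yellow look-alikes.

**Last checks:**
- The top and scene pictures, and the network positions, agree with the intended spots to within about 10 mm, mostly much closer.
- The gripper was open, raised to about 21 cm and clear of everything.
- In the last top picture the arm hid the dish. I checked its contents in the scene picture only, where the networks also found both parts.
- In that last picture the networks also gave one false coil report at the heat sink's position, and some low-value mix-ups with the look-alikes. The pictures ruled these out.

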